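Set the card feeder's side guide with its thumbwheel

TASK

On the shop counter, set up the card feeder for the next batch: with a fingertip, lightly roll its knurled thumbwheel until the gap closes and the pointer fin on the sliding side guide stands in line with the gauge mark fin on the rule. Work by the wheel only: do not push the guide or the mark directly, and leave the card pack, deck box and tin where they stand. Nothing is to be picked up; finish with the hand clear of everything.

Things in the scene. Friction and masses are not known exactly. Their poses are not given: they have to be found in the camera images.
- feeder: Card feeder, a grey plastic base 230 (x) x 220 (y) x 30 mm high, fixed to the counter. Origin at the centre of its underside; its x axis points from the thumbwheel towards the gauge rule, its y axis from the sliding guide towards the fixed fence, z up. The fixed fence is 100 long (x -45 to 55) x 10 mm, inner face at y = +65, top at z = 65 mm.
- wheel: Black knurled thumbwheel, 60 mm across its 24 ribs (2 mm high), 24 mm wide; origin at its centre, at x -78, y 0, z 66 mm in the feeder's frame. Turns about the feeder's x axis between two grey cheeks with tops at z = 72 mm. Rolling its top towards the feeder's +y moves the guide to +y (closes the gap) by 10 mm per radian (1 mm per 3 mm of rim); the other way opens it. Stays where it is left.
- wheel_top (a point): Highest point of the wheel, 96 mm above the counter, in the middle of its width; sinks with the wheel but does not turn. Its carriage is sprung: wheel and guide together give way downward by up to 8 mm, starting at about 3 N and reaching about 7 N at the bottom, then it is solid. A press of 3 to 5 mm drives it well; never press or squeeze it harder than 30 N.
- guide: Sliding side guide, a grey fence 100 (feeder x -45 to 55) x 10 x 25 mm that hangs 10 mm clear of the bed, top at z = 65 mm, with the pointer fin at its far end. Slides along the feeder's y axis, driven by the wheel. Origin at the y of its inner face, x = 65, z = 30 mm in the feeder's frame. Not to be touched.
- pointer (a point): Top centre of the pointer fin on the guide: a dark upright steel fin 16 (x) x 3 (y) x 23 mm, in line with the guide's inner face, at x = 71, z = 65 mm in the feeder's frame. Starts 12 to 40 mm short of the mark on its -y side.
- mark (a point): Top centre of the gauge mark fin, a like fin 25 mm high standing on a small aluminium rider on the rule, at x = 93, z = 65 mm in the feeder's frame. The guide is set when pointer and mark have the same y in the feeder's frame, the two fins in one line along x. Axes as the feeder's.
- rider: Aluminium rider 20 x 26 x 10 mm that carries the gauge mark, stuck fast on the rule, origin under the mark. Not to be touched.
- pack: Loose pack of cards, a block 88 (x) x 63 (y) x 24 mm lying on the feeder's bed beside the fixed fence, origin at the centre of its underside. Left alone.
- deckbox: Black plastic deck box standing on the counter beside the feeder, 50 x 74 x 94 mm high, origin at the centre of its underside. Left alone.
- tin: Round metal tin, 63 mm across, 74 mm high, standing on the counter on the other side of the feeder, origin at the centre of its underside. Left alone.

How it is judged:
By the outcome, as a careful person would: the job done as asked, in the order asked, and still so for the second after the job is handed in, with the robot touching nothing.
It also fails if it takes over 53 s, if anything falls off the work surface, if the arm or the gripper's body presses on something with over 40 N, if the wrist force passes 120 N, or if a joint passes its speed limit or range.

ROBOT

A 6-joint arm with a two-finger parallel gripper is mounted at the origin on the work surface. World frame = base frame: x ahead of the robot, y to its left, z up, the work surface at z = 0. Lengths are in m, angles in degrees, forces in N, time in s.
With the tool pointing down it reaches from about 0.35 to 0.875 m from the base axis. Payload 4.2 kg.
Tool frame: the origin (TCP) lies between the finger pads; the fingertips stand 25 mm ahead of it and the grasp point (between the pads) lies 6 mm ahead of it (r.tips_ahead is the distance from the TCP to the fingertips, in m); z points along the fingers, y is the direction in which the jaws open and shut (so a half turn about z gives the same grasp; the last joint's range is limited). The gripper opens to 87 mm and grips with 3 to 60 N. Pads are 19 mm wide; open, the fingers measure 117 mm over their backs; the gripper's body (75 mm by 190 mm) begins 51 mm behind the grasp point.
Start: joints at [78.472, 22.042, 0.453, 0, -68.411, -14.817], TCP at [0.277, 0.56, 0.248] pointing down, gripper open.
Joint ranges: [-179.83, 179.83], [-69.29, 118.12], [-61.27, 80.66], [-181.25, 117.63], [-171.15, -9.14], [-177.46, 177.46]. Speed limits (degrees/s): [159.86, 159.86, 180, 180, 180, 180].

INTERFACE

Orientations are given as a 3x3 rotation matrix whose columns are the frame's x, y, z axes.
In Python, from station import r, vision, finish_job gives the robot as it stands.
- The arm moves only by the shell command python3 -m jog 'ROWS'. ROWS is a JSON object of lists of equal length, an entry for each row: "rot": the turn, a rotation vector about the world's x, y, z in degrees, a list of three; "delta_pos": the shift along the world's x, y, z in mm, a list of three; "grip": the opening in per cent of the stroke, from 0 (shut) to 100 (fully open). A call has 1 to 10 rows; each row shifts and turns the commanded pose from where the row before left it; what a row does not reach is not made up. A row lasts 1/12 s, in which the tool goes at most 41.7 mm and 7.16 degrees, less where a joint would pass 70% of its speed; a pose out of reach is approached as far as the arm can. A call with a gripper value outside its range is refused whole. The fingers move at their own pace and stop on an object; the grip force is fixed at half the most. Time passes only in rows, so rows that do not move let the fingers close. It gives the time, the measured TCP pose, the force and the opening at its end, in the units of the state.
- r.sense(): the state, without advancing time (a new reading comes with each control period).
- vision.capture(name): name is "scene" or "top" or "wrist"; returns a dict with "frame" (420x560x3 uint8, red, green, blue), "K" (3x3 intrinsics, pixels), "xyz" and "orientation" of the camera in the world. Camera axes: x right, y up, looking along -z (the intrinsics and any distortion apply to the point x, -y, -z); pixel columns grow to the right and rows downward; lengths in m; the calibration is good to about 2 mm. A picture is of the moment at which its call begins. There is no depth.
- finish_job(): hands the job in, once; it reports no verdict.
The state is a dict: "time_s": time; "joints": joint angles; "joint_velocities": joint speeds; "effort": joint torques, N m; "tcp_pos": TCP position; "ee_rot": TCP orientation; "wrist_force": force on the tool from outside, world axes, zero at the start; "moment": the same for the moment, N m; "gripper_width": opening from 0.0 (shut) to 1.0 (fully open).
Only numpy, scipy, OpenCV 4.12 (cv2) and the standard library are available. Lean on these libraries where they do the work, as an engineer would, in place of code of your own. Each camera call takes 0.05 s, during which the arm holds its last target. There are 200 camera calls.

## Working session

There is one attempt and no reset: what is moved stays moved. The work goes in short steps, Python scripts to look and compute and a shell command to move; the robot and the scene stay as the last step left them, time stands still between calls to the robot, and variables do not carry over. Pictures are saved under pics/ and viewed, about 8 in all and at most 12, crops included, and the job is handed in when it is done.

```bash
mkdir -p pics; python3 - <<'E'
from station import r, vision
import cv2,pickle
d={}
for n in("top","scene"):
    c=vision.capture(n);d[n]=c
    cv2.imwrite(f"pics/{n}0.png",c["frame"][:,:,::-1]);print(n,c["K"].tolist(),c["xyz"],c["orientation"],[k for k in c])
pickle.dump(d,open("c0.pkl","wb"))
s=r.sense();print(s["time_s"],s["tcp_pos"],s["ee_rot"],s["wrist_force"],r.tips_ahead)
E
```

```text
top [[527.5318668961647, 0.0, 282.49318262447474], [0.0, 527.5318668961647, 204.94568510127127], [0.0, 0.0, 1.0]] [0.46629401 0.02514134 0.90457738] [[ 0.00525046  0.98691714 -0.16114278]
 [-0.99996318  0.00408787 -0.00754536]
 [-0.00678791  0.16117646  0.98690226]] ['frame', 'K', 'xyz', 'orientation']
scene [[520.1573353900053, 0.0, 283.5252189370055], [0.0, 520.1573353900053, 207.6436330772636], [0.0, 0.0, 1.0]] [ 1.06932612 -0.2823373   0.84170917] [[ 0.57899538 -0.66818926  0.46721244]
 [ 0.81516334  0.46279306 -0.34832645]
 [ 0.01652532  0.58253386  0.81263843]] ['frame', 'K', 'xyz', 'orientation']
0.1 [0.27713905 0.55965678 0.24658938] [[ 8.96085952e-01 -4.43879990e-01 -7.22061531e-04]
 [-4.43880552e-01 -8.96084156e-01 -1.80018106e-03]
 [ 1.52036454e-04  1.93362603e-03 -9.99998119e-01]] [-0.41810625  0.07660896  0.35924978] 0.025
```

View pics/top0.png

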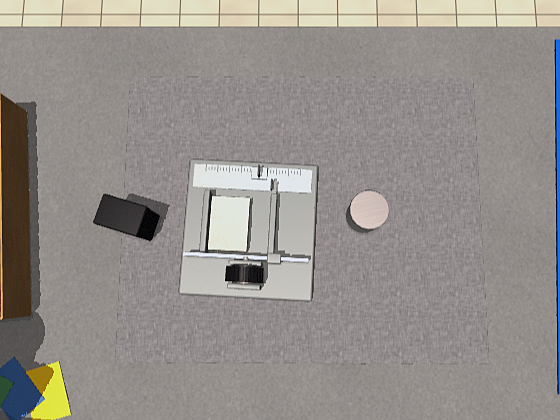

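View pics/scene0.png

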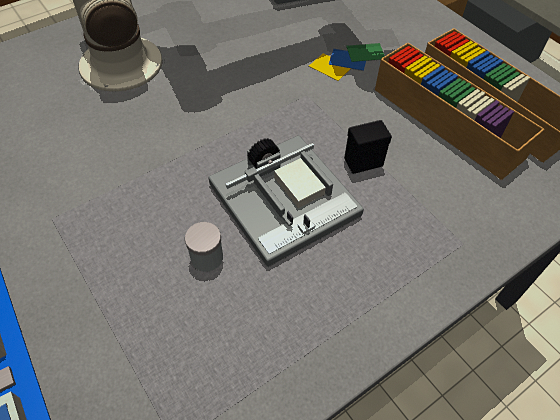

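Top view: the feeder spans about px (180–318, 160–300), with the wheel at (245,274), pointer fin about (273,185) and mark about (260,171). The deck box is to the left at (127,217) and the tin to the right at (369,210). I'll zoom in to get pixel coordinates.

```bash
cat > h.py <<'E'
import numpy as np,cv2
def ray(c,u,v):
    K=c["K"];d=np.array([(u-K[0,2])/K[0,0],-(v-K[1,2])/K[1,1],-1.]);return np.array(c["orientation"])@d
def onz(c,u,v,z):
    d=ray(c,u,v);o=np.array(c["xyz"]);return o+d*(z-o[2])/d[2]
def proj(c,p):
    q=np.array(c["orientation"]).T@(np.array(p)-c["xyz"]);K=c["K"]
    return np.array([K[0,0]*q[0]/-q[2]+K[0,2],K[1,1]*-q[1]/-q[2]+K[1,2]])
def tri(c1,p1,c2,p2):
    A=[];b=[]
    for c,p in((c1,p1),(c2,p2)):
        d=ray(c,*p);d/=np.linalg.norm(d);M=np.eye(3)-np.outer(d,d);A.append(M);b.append(M@np.array(c["xyz"]))
    return np.linalg.lstsq(np.vstack(A),np.hstack(b),rcond=None)[0]
E
python3 - <<'E'
import pickle,cv2,numpy as np
d=pickle.load(open("c0.pkl","rb"))
t=d["top"]["frame"][155:305,175:325,::-1];s=d["scene"]["frame"][130:270,205:370,::-1]
cv2.imwrite("pics/zoom_t.png",cv2.resize(t,(600,600),interpolation=cv2.INTER_CUBIC))
cv2.imwrite("pics/fins0.png",cv2.resize(d["top"]["frame"][155:200,235:295,::-1],(780,585),interpolation=cv2.INTER_CUBIC))
g=cv2.cvtColor(d["top"]["frame"],cv2.COLOR_RGB2GRAY);m=((g>140)).astype(np.uint8)
m[:, :170]=0;m[:,325:]=0;m[:150]=0
m=cv2.morphologyEx(m,cv2.MORPH_CLOSE,np.ones((9,9)))
k=max(cv2.findContours(m,0,2)[0],key=cv2.contourArea);print(cv2.contourArea(k),cv2.approxPolyDP(k,6,True)[:,0].tolist(),cv2.boxPoints(cv2.minAreaRect(k)).tolist())
E
```

```text
41350.0 [[171, 150], [170, 419], [324, 419], [323, 150]] [[170.0, 150.0], [324.0, 150.0], [324.0, 419.0], [170.0, 419.0]]
```

View pics/zoom_t.png

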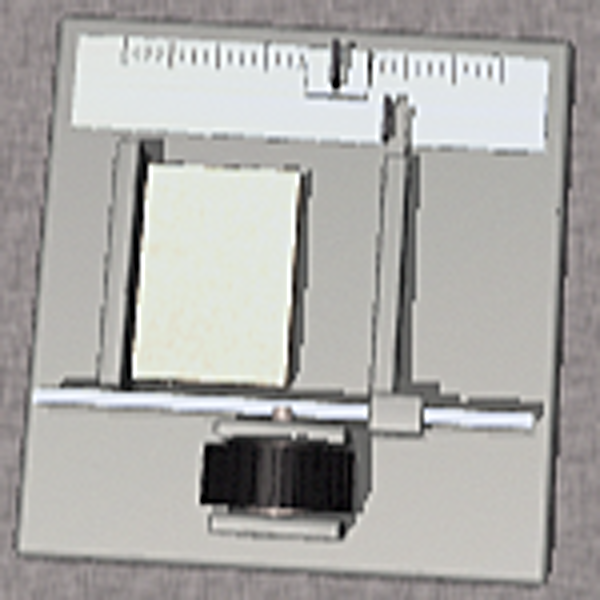

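View pics/fins0.png

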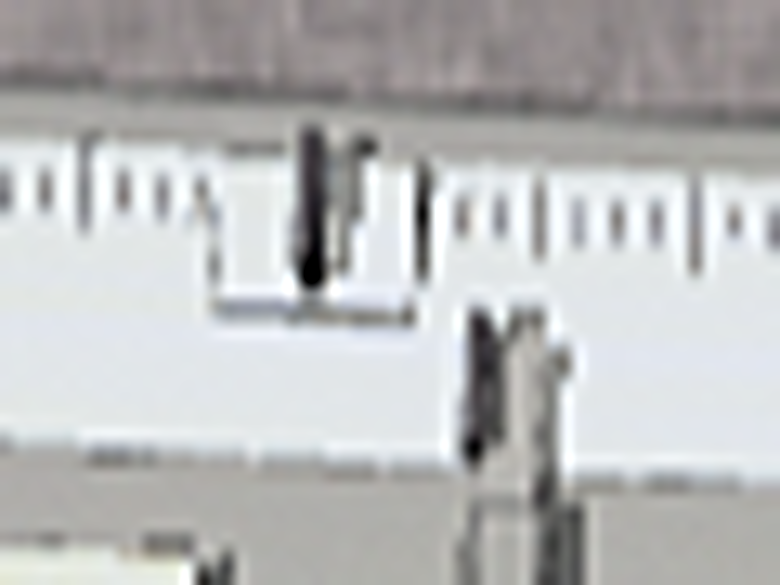

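The zooms show the base top corners clearly. Mark fin is at about (313,205) and pointer fin at about (482,380) in the 13x crop. I'll fit the feeder pose.

```bash
cat > fit.py <<'E'
import pickle,numpy as np
from h import *
d=pickle.load(open("c0.pkl","rb"));t=d["top"]
px=np.array([(63,20),(570,42),(545,580),(20,553)])/4+[175-.4,155-.4]
W=np.array([onz(t,u,v,.03)[:2] for u,v in px]);F=np.array([(115,110),(115,-110),(-115,-110),(-115,110)])/1e3
a,b=W-W.mean(0),F
th=np.arctan2((b[:,0]*a[:,1]-b[:,1]*a[:,0]).sum(),(a*b).sum());O=W.mean(0)
R=np.array([[np.cos(th),-np.sin(th)],[np.sin(th),np.cos(th)]])
f2w=lambda x,y:O+R@np.array([x,y]); w2f=lambda p:R.T@(np.array(p)[:2]-O)
E
python3 - <<'E'
from fit import *
print("yaw",np.degrees(th),"O",O,"resid mm",((W-O)@R-F)*1e3)
for n,u,v in(("mark",313,205),("ptr",482,380)):
    p=onz(t,u/13+234.5,v/13+154.5,.065);print(n,w2f(p)*1e3)
for n,u,v,z in(("wheel",279,475,.096),):
    p=onz(t,u/4+174.6,v/4+154.6,z);print(n,p,w2f(p)*1e3)
p=f2w(-.078,0);print("wheel model",p,proj(t,[*p,.096]))
for q in((127,196+20),(369,210)):print(onz(t,*q,.085))
E
```

```text
yaw -2.6106338422128044 O [0.57004222 0.08676856] resid mm [[-3.01676795 -2.13023521]
 [-2.01135336  1.61869548]
 [ 2.5461449   2.74071424]
 [ 2.48197641 -2.22917451]]
mark [ 91.10198401 -11.77030526]
ptr [ 69.79304495 -34.15828327]
wheel [0.49261562 0.08881028 0.096     ] [-77.43923159  -1.48706007]
wheel model [0.49212317 0.09032134] [243.35197168 273.67115959]
[0.58149551 0.2757591  0.085     ]
[ 0.59263803 -0.10445245  0.085     ]
```

```bash
python3 -m jog '{"rot":[[0,0,2.4],[0,0,2.4],[0,0,2.4],[0,0,2.4],[0,0,2.4],[0,0,2.4],[0,0,2.4],[0,0,2.4],[0,0,2.4],[0,0,2.1]],"delta_pos":[[10,-24,0],[10,-24,0],[10,-24,0],[10,-24,0],[10,-24,0],[10,-24,0],[10,-24,0],[10,-24,0],[10,-24,0],[10,-24,0]],"grip":[0,0,0,0,0,0,0,0,0,0]}'
python3 -m jog '{"rot":[[0,0,0],[0,0,0],[0,0,0],[0,0,0],[0,0,0],[0,0,0],[0,0,0],[0,0,0],[0,0,0],[0,0,0]],"delta_pos":[[14,-30,0],[14,-30,0],[14,-30,0],[14,-30,0],[14,-30,0],[14,-30,0],[14,-30,0],[16,-32,0],[0,0,0],[0,0,0]],"grip":[0,0,0,0,0,0,0,0,0,0]}'
python3 - <<'E'
from station import r
s=r.sense();print(s["ee_rot"],s["tcp_pos"])
E
```

```text
time_s: 0.93
tcp_pos: [0.3774, 0.3187, 0.2472]
ee_rot: [[0.999, -0.044, -0.001], [-0.044, -0.999, -0.001], [-0.001, 0.001, -1.0]]
wrist_force: [0.5, 1.2, 0.4]
gripper_width: 0.323
time_s: 1.77
tcp_pos: [0.4915, 0.0764, 0.2469]
ee_rot: [[0.999, -0.05, -0.001], [-0.05, -0.999, -0.0], [-0.001, 0.0, -1.0]]
wrist_force: [0.2, 0.6, -0.5]
gripper_width: 0.007
[[ 9.98746028e-01 -5.00463250e-02 -1.31760685e-03]
 [-5.00468159e-02 -9.98746814e-01 -3.42269133e-04]
 [-1.29882634e-03  4.07781965e-04 -9.99999073e-01]] [0.49146118 0.07640294 0.24691449]
```

```bash
python3 -m jog '{"rot":[[0,0,0],[0,0,0],[0,0,0],[0,0,0],[0,0,0],[0,0,0],[0,0,0],[0,0,0]],"delta_pos":[[0,0,-20],[0,0,-20],[0,0,-20],[0,0,-20],[0,0,-20],[0,0,-14],[0,0,-6],[0,0,0]],"grip":[0,0,0,0,0,0,0,0]}'
python3 -m jog '{"rot":[[0,0,0],[0,0,0],[0,0,0],[0,0,0],[0,0,0],[0,0,0],[0,0,0]],"delta_pos":[[0,0,-2],[0,0,-2],[0,0,-2],[0,0,-2],[0,0,-2],[0,0,0],[0,0,0]],"grip":[0,0,0,0,0,0,0]}'
python3 - <<'E'
from station import vision
import cv2
for n in("top","scene"):cv2.imwrite(f"pics/{n}1.png",vision.capture(n)["frame"][:,:,::-1])
E
python3 -c "
import cv2,numpy as np
a=cv2.imread('pics/top1.png')[140:320,150:350];b=cv2.imread('pics/scene1.png')[110:290,190:390]
cv2.imwrite('pics/c1.png',cv2.resize(np.hstack([a,b]),(800,360),interpolation=2))"
```

```text
time_s: 2.43
tcp_pos: [0.4901, 0.0785, 0.1262]
ee_rot: [[0.999, -0.045, -0.003], [-0.045, -0.999, -0.001], [-0.003, 0.002, -1.0]]
wrist_force: [-0.1, -0.0, 0.2]
gripper_width: 0.003
time_s: 3.02
tcp_pos: [0.4918, 0.0782, 0.1182]
ee_rot: [[0.999, -0.046, 0.001], [-0.046, -0.999, 0.0], [0.001, -0.0, -1.0]]
wrist_force: [-0.5, 0.6, 3.8]
gripper_width: 0.004
```

View pics/c1.png

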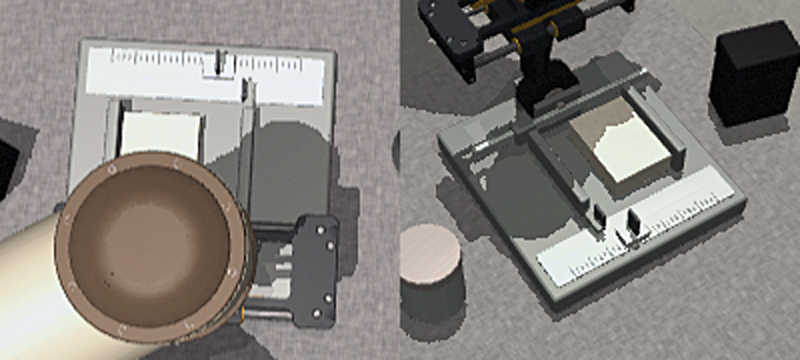

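Both fins are visible past the arm and the fingertip is resting on the wheel at 3.8 N. Now the first stroke.

```bash
python3 -m jog '{"rot":[[0,0,0],[0,0,0],[0,0,0],[0,0,0],[0,0,0],[0,0,0],[0,0,0],[0,0,0],[0,0,0],[0,0,0]],"delta_pos":[[0,0,-1.5],[0,0,0],[0.1,3,0],[0.2,3,0],[0.1,3,0],[0.2,3,0],[0.1,3,0],[0.2,3,0],[0.1,3,0],[0.2,3,0]],"grip":[0,0,0,0,0,0,0,0,0,0]}'
python3 -m jog '{"rot":[[0,0,0],[0,0,0]],"delta_pos":[[0,0,0],[0,0,0]],"grip":[0,0]}'
cat > meas.py <<'E'
import sys
from fit import *
from station import vision,r
def fins(c,show=None):
    g=cv2.cvtColor(c["frame"],cv2.COLOR_RGB2GRAY);g=cv2.resize(g,None,fx=8,fy=8,interpolation=cv2.INTER_CUBIC)
    out=[]
    for X,y0,y1 in((93,-30,6),(71,-52,3)):
        best=[]
        for dx in(-5,-2.5,0,2.5,5):  # profile of the fin's top along feeder y
            ys=np.arange(y0,y1,.1);P=[proj(c,[*f2w((X+dx-2)/1e3,y/1e3),.065]) for y in ys]
            M=((np.array(P)+.5)*8-.5).astype(np.float32)
            best.append(cv2.remap(g,M[None,:,0],M[None,:,1],1)[0].astype(float))
        p=np.mean(best,0);i=p.argmin();h=(p.min()+np.median(p))/2
        a=i
        while a>0 and p[a]<h:a-=1
        b=i
        while b<len(p)-1 and p[b]<h:b+=1
        w=np.clip(h-p[a:b+1],0,None);out+=[(w*ys[a:b+1]).sum()/w.sum(),b*.1-a*.1]
    return out
if __name__=="__main__":
    print("cal",np.round(fins(t),1))
    c=vision.capture("top");o=fins(c);print("mark y,w,ptr y,w",np.round(o,1),"gap",round(o[0]-o[2],2),"t",r.sense()["time_s"])
E
python3 meas.py
```

```text
time_s: 3.95
tcp_pos: [0.493, 0.1024, 0.1164]
ee_rot: [[0.999, -0.046, 0.001], [-0.046, -0.999, 0.0], [0.001, -0.0, -1.0]]
wrist_force: [0.5, -0.1, 5.4]
gripper_width: 0.003
time_s: 4.12
tcp_pos: [0.493, 0.1028, 0.1164]
ee_rot: [[0.999, -0.046, 0.001], [-0.046, -0.999, 0.001], [0.001, -0.001, -1.0]]
wrist_force: [0.1, 2.2, 4.5]
gripper_width: 0.009
cal [-12.    3.8 -34.8   5.3]
mark y,w,ptr y,w [-12.    3.7 -27.4   6.5] gap 15.42 t 4.1667
```

The guide moved 7.4 mm, closing the gap from 22.8 to 15.4. Second stroke.

```bash
python3 -m jog '{"rot":[[0,0,0],[0,0,0],[0,0,0],[0,0,0],[0,0,0],[0,0,0],[0,0,0],[0,0,0],[0,0,0]],"delta_pos":[[0,0,6],[0,0,9],[-0.6,-12,0],[-0.6,-12,0],[0,0,-5],[0,0,-4],[0,0,-3],[0,0,-3],[0,0,0]],"grip":[0,0,0,0,0,0,0,0,0]}'
python3 -m jog '{"rot":[[0,0,0],[0,0,0],[0,0,0],[0,0,0],[0,0,0],[0,0,0],[0,0,0],[0,0,0],[0,0,0],[0,0,0]],"delta_pos":[[0.1,3,0],[0.2,3,0],[0.1,3,0],[0.2,3,0],[0.1,3,0],[0.2,3,0],[0.1,3,0],[0.2,3,0],[0,0,0],[0,0,0]],"grip":[0,0,0,0,0,0,0,0,0,0]}'
python3 meas.py
```

```text
time_s: 4.92
tcp_pos: [0.4907, 0.0775, 0.1155]
ee_rot: [[0.999, -0.046, -0.002], [-0.046, -0.999, -0.001], [-0.002, 0.002, -1.0]]
wrist_force: [-1.9, -2.0, 5.5]
gripper_width: 0.003
time_s: 5.75
tcp_pos: [0.4923, 0.1028, 0.1163]
ee_rot: [[0.999, -0.046, -0.0], [-0.046, -0.999, 0.001], [-0.0, -0.001, -1.0]]
wrist_force: [-2.5, 1.2, 5.1]
gripper_width: 0.005
cal [-12.    3.8 -34.8   5.3]
mark y,w,ptr y,w [-12.    3.7 -18.8   6.3] gap 6.82 t 5.8
```

Total closed so far is 16.0 mm, as geometry predicts, leaving about 6.8 mm. A shorter stroke of 15 mm should close about 5 mm, and then I'll check closely.

```bash
python3 -m jog '{"rot":[[0,0,0],[0,0,0],[0,0,0],[0,0,0],[0,0,0],[0,0,0],[0,0,0],[0,0,0],[0,0,0]],"delta_pos":[[0,0,6],[0,0,9],[-0.6,-12,0],[-0.6,-12,0],[0,0,-5],[0,0,-4],[0,0,-3],[0,0,-3],[0,0,0]],"grip":[0,0,0,0,0,0,0,0,0]}'
python3 -m jog '{"rot":[[0,0,0],[0,0,0],[0,0,0],[0,0,0],[0,0,0],[0,0,0],[0,0,0]],"delta_pos":[[0.1,3,0],[0.2,3,0],[0.1,3,0],[0.2,3,0],[0.1,3,0],[0,0,0],[0,0,0]],"grip":[0,0,0,0,0,0,0]}'
python3 meas.py; python3 - <<'E'
from station import vision
import cv2,numpy as np,pickle
d={n:vision.capture(n) for n in("top","scene","wrist")};pickle.dump(d,open("c3.pkl","wb"))
f=lambda im,w,h:cv2.resize(im[:,:,::-1],(w,h),interpolation=2)
a=f(d["top"]["frame"][155:200,230:290],400,300);b=f(d["scene"]["frame"][195:240,275:335],400,300);w=f(d["wrist"]["frame"],400,300)
cv2.imwrite("pics/c3.png",np.vstack([np.hstack([a,b]),np.hstack([w,w*0])]))
E
```

```text
time_s: 6.55
tcp_pos: [0.491, 0.0775, 0.1156]
ee_rot: [[0.999, -0.046, -0.002], [-0.046, -0.999, -0.001], [-0.002, 0.002, -1.0]]
wrist_force: [-2.1, -2.0, 5.6]
gripper_width: 0.008
time_s: 7.13
tcp_pos: [0.4919, 0.094, 0.1164]
ee_rot: [[0.999, -0.046, 0.0], [-0.046, -0.999, 0.001], [-0.0, -0.001, -1.0]]
wrist_force: [-3.4, 0.9, 5.8]
gripper_width: 0.005
cal [-12.    3.8 -34.8   5.3]
mark y,w,ptr y,w [-12.    3.7 -13.1   6.1] gap 1.12 t 7.1833
```

View pics/c3.png

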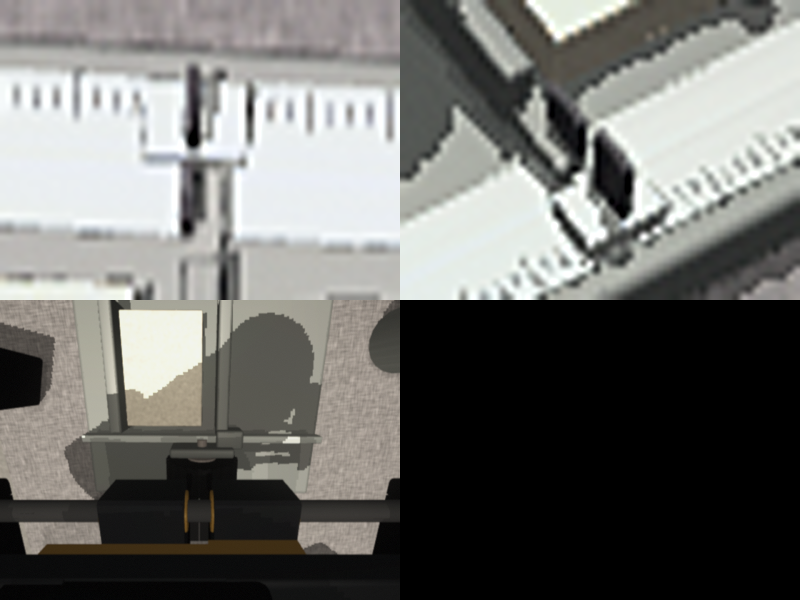

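The fins are now almost in line. The pointer's -y side has a grey shaded face that biases my centroid, so I'll lift off and look with the wrist camera from directly over the fins.

```bash
python3 - <<'E'
import pickle
from fit import *
from station import r
c=pickle.load(open("c3.pkl","rb"))["wrist"];s=r.sense()
print(c["K"][0,0],c["K"][:2,2],np.round(c["orientation"],3).tolist(),c["xyz"]-s["tcp_pos"],c["xyz"])
print("mid fins",f2w(.082,-.012), f2w(.093,-.012),f2w(.071,-.012))
E
python3 -m jog '{"rot":[[0,0,0],[0,0,0],[0,0,0],[0,0,0],[0,0,0],[0,0,0]],"delta_pos":[[0,0,5],[0,0,10],[0,0,15],[0,0,15],[0,0,15],[0,0,0]],"grip":[0,0,0,0,0,0]}'
```

```text
333.4205515772017 [278.42390555 210.06082839] [[-0.046, 0.961, 0.271], [-0.999, -0.044, -0.014], [-0.001, -0.271, 0.962]] [ 0.07417837 -0.00324528  0.13768972] [0.56606394 0.09067727 0.2541435 ]
mid fins [0.65141053 0.07104605] [0.66239911 0.07054502] [0.64042195 0.07154708]
time_s: 7.83
tcp_pos: [0.494, 0.0943, 0.179]
ee_rot: [[0.999, -0.045, 0.006], [-0.045, -0.999, 0.003], [0.006, -0.003, -1.0]]
wrist_force: [-0.4, 0.6, 0.2]
gripper_width: 0.003
```

```bash
python3 -m jog '{"rot":[[0,0,0],[0,0,0],[0,0,0],[0,0,0],[0,0,0],[0,0,0],[0,0,0],[0,0,0],[0,0,0]],"delta_pos":[[20,-4,0],[20,-4,0],[20,-4,0],[20,-4,0],[20,-4,0],[6,0,-20],[0,0,-20],[0,0,0],[0,0,0]],"grip":[0,0,0,0,0,0,0,0,0]}'
cat > wm.py <<'E'
import sys
from meas import *
c=vision.capture("wrist");pickle.dump(c,open("w.pkl","wb"))
for X in(93,71):print(X,np.round(proj(c,[*f2w(X/1e3,-.012),.065]),1))
m=((proj(c,[*f2w(.093,-.012),.065])+proj(c,[*f2w(.071,-.012),.065]))/2).astype(int)
f=c["frame"][max(m[1]-45,0):m[1]+45,m[0]-60:m[0]+60];print("crop origin",m[0]-60,max(m[1]-45,0))
cv2.imwrite(sys.argv[1],cv2.resize(f[:,:,::-1],None,fx=6.5,fy=6.5,interpolation=2))
print(np.round(fins(c),2))
E
python3 wm.py pics/w1.png
```

```text
time_s: 8.58
tcp_pos: [0.5972, 0.0729, 0.1343]
ee_rot: [[0.999, -0.046, -0.004], [-0.046, -0.999, -0.001], [-0.004, 0.001, -1.0]]
wrist_force: [-0.6, 0.1, 0.6]
gripper_width: 0.005
93 [277.8 131.1]
71 [277.8 167.4]
crop origin 217 104
[-10.69   3.2  -10.66   3.2 ]
```

View pics/w1.png

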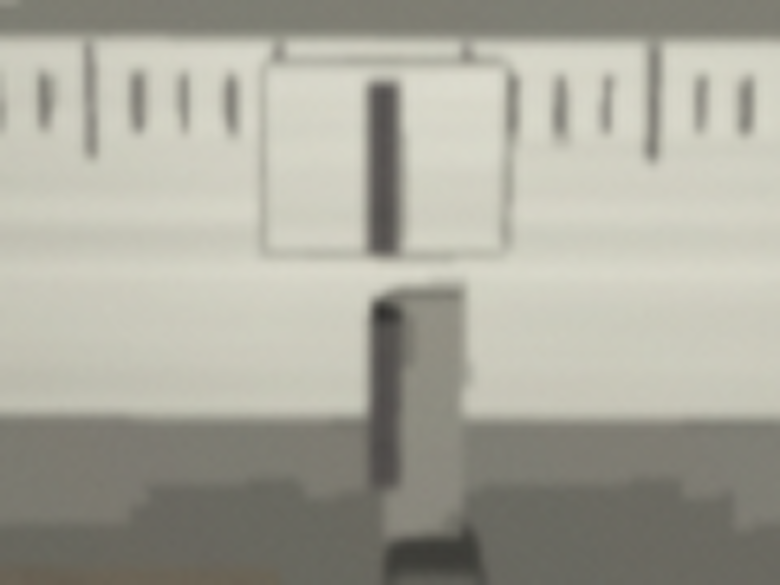

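The wrist view shows both fins sharply: mark centred at crop column about 384, pointer about 386, so they are within about 0.2 mm. The result depends on the yaw estimate, so I'll check that against the rule's edges.

```bash
python3 - <<'E'
from fit import *
c=pickle.load(open("w.pkl","rb"));g=cv2.cvtColor(c["frame"],cv2.COLOR_RGB2GRAY).astype(float)
for lo,hi in((104,116),(162,174)):
    us=[u for u in range(200,360) if abs(u-277)>22];P=[]
    for u in us:
        gr=abs(np.diff(g[lo:hi,u]));v=lo+.5+(gr*np.arange(len(gr))).sum()/gr.sum()
        P.append(onz(c,u,v,.031)[:2])
    P=np.array(P);k=np.polyfit(P[:,1],P[:,0],1);res=P[:,0]-np.polyval(k,P[:,1])
    print("yaw from edge",-np.degrees(np.arctan(k[0])),"rms mm",res.std()*1e3)
print("fit yaw",np.degrees(th))
# centroid of each fin top
for a,b in((119,141),(154,177)):
    C=[]
    for v in range(a,b):
        r=g[v,268:285];m=r<r.min()+ (np.median(g[v,262:272])-r.min())/2;w=np.clip(115-r,0,None)
        C.append(onz(c,268+(w*np.arange(17)).sum()/w.sum(),v,.065)[:2])
    print(np.mean(C,0), w2f(np.mean(C,0))*1e3)
E
```

```text
yaw from edge -2.9350291834135906 rms mm 0.39272644252017036
yaw from edge -2.979345320715873 rms mm 0.1141759090005527
fit yaw -2.6106338422128044
[0.66336768 0.07186176] [ 93.90758577 -10.64050647]
[0.64193514 0.07273518] [ 72.45750536 -10.74421229]
```

The pointer is within 0.1–0.25 mm of the mark by either yaw estimate. A further nudge risks more than it gains, so I'll raise the hand clear and do a last check.

```bash
python3 -m jog '{"rot":[[0,0,0],[0,0,0],[0,0,0],[0,0,0],[0,0,0],[0,0,0],[0,0,0],[0,0,0],[0,0,0]],"delta_pos":[[0,0,10],[0,0,20],[0,0,20],[0,0,20],[-10,0,20],[-10,0,20],[0,0,10],[0,0,0],[0,0,0]],"grip":[0,0,0,0,0,0,0,0,0]}'
python3 wm.py pics/w2.png
python3 - <<'E'
from station import vision
import cv2,pickle,numpy as np
c=vision.capture("scene");d=pickle.load(open("c0.pkl","rb"))["scene"]
cv2.imwrite("pics/end.png",np.hstack([cv2.resize(x["frame"][100:300,170:400,::-1],(400,348)) for x in(d,c)]))
E
```

```text
time_s: 9.38
tcp_pos: [0.5783, 0.0734, 0.2573]
ee_rot: [[0.999, -0.046, 0.003], [-0.046, -0.999, 0.001], [0.003, -0.002, -1.0]]
wrist_force: [0.2, 0.7, -0.9]
gripper_width: 0.002
93 [278.  105.7]
71 [278.1 129.7]
crop origin 218 72
[-10.68   3.2  -10.96   3.8 ]
```

View pics/end.png

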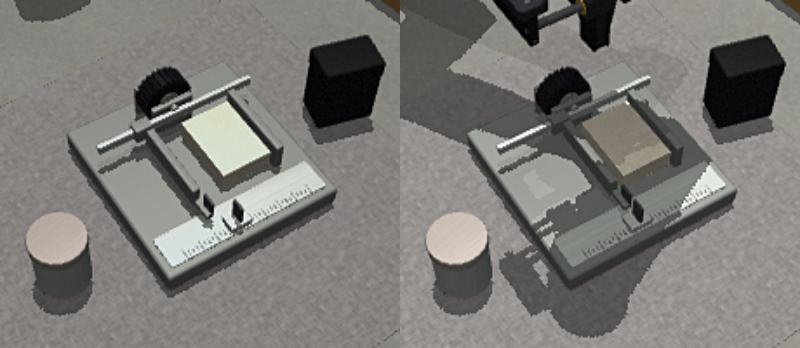

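The before and after views show the pack, deck box and tin where they were. The fins are in line and the hand is clear, so I'm handing in.

```bash
python3 -c "
from station import finish_job
print(finish_job())"
```

```text
the job is handed in; nothing more can be done
None
```

The card feeder is set: the pointer fin stands in line with the gauge mark to within about 0.3 mm, and the job is handed in. I rolled the wheel with three light strokes of the closed fingertip, with about 4–6 N read at the wrist between moves. That closed the gap of about 23 mm, and I then raised the hand clear, at about 9.4 s.

**Alignment:** A close wrist-camera view put the pointer 0.0–0.25 mm short of the mark. The spread depends on how I measured it and on which estimate of the feeder's yaw I used, -2.6° or -2.95°.

**Checks that disagreed:**
- A coarser wrist view from higher up, after lifting, read 0.28 mm short.
- The overhead camera read 1.1 mm short after the last stroke. I discounted that because its reading took in the pointer's shaded side and is good to only about 1.6 mm per pixel.

**Everything else:** The before and after pictures show the pack, deck box and tin where they started. The last wrist force reading was under 1.2 N, about the noise level.

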